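# Turn the fan rest one index hole towards the ink dish

## Robot

A 6-joint arm with a two-finger parallel gripper is mounted at the origin on the work surface. World frame = base frame: x ahead of the robot, y to its left, z up, the work surface at z = 0. Lengths are in m, angles in rad, forces in N, time in s.
With the tool pointing down it reaches from about 0.325 to 0.85 m from the base axis. Payload 15.5 kg.
Tool frame: the origin (TCP) lies at the very end of the fingers, on their centre line; the grasp point (between the pads) lies 19 mm behind it (robot.grip_point_offset is the distance from the TCP to the grasp point, in m); z points along the fingers, y is the line along which they close (so a half turn about z gives the same grasp; the last joint's range is limited). The gripper opens to 91 mm and grips with 3 to 60 N. Pads are 32 mm wide; open, the fingers measure 118 mm over their backs; the gripper's body (76 mm by 178 mm) begins 60 mm behind the grasp point.
Start: joints at [1.151, 0.494, 1.345, -0, 1.302, -0.096], TCP at [0.199, 0.592, 0.214] pointing down, gripper open.
Joint ranges: [-2.91, 2.91], [-0.82, 2.16], [0.22, 2.67], [-1.22, 4.37], [0.12, 2.79], [-3.08, 3.08]. Speed limits (rad/s): [1.89, 1.89, 2.57, 3.01, 3.01, 3.01].

## Interface

Orientations are given as a rotation vector (axis times angle).
In Python, from plant import telemetry, camera, ticket, find_in, cut_out, pinpoint, robot gives the robot as it stands.
- The arm moves only by the tool arm_command, never from a script. Its argument "plan" is a list of rows, each a list of 7 numbers: the shift along the tool's x, y, z scaled (see below), then the turn, a rotation vector about the tool's x, y, z scaled (see below), then the opening in per cent of the stroke, from 0 (shut) to 100 (fully open). In form: [[dx, dy, dz, wx, wy, wz, claw], ...]. A call has exactly 5 rows; each row is the pose to reach, as a shift and turn from the pose commanded when the call began, along the tool's axes at that moment, turning the shorter way round; what a row does not reach only later rows make up. The controller multiplies each number of a shift by 0.12 m and each number of a turn by pi rad. A row lasts 1/8 s, in which the tool goes at most 62.5 mm and 10.7 degrees, less where a joint would pass 70% of its speed; a pose out of reach is approached as far as the arm can. A call with a number of a shift or a turn outside -1 to 1 is refused whole. A call with a gripper value outside its range is refused whole. The fingers move at their own pace and stop on an object; the grip force is fixed at half the most. Time passes only in rows, so rows that repeat a pose let the fingers close, or fill a call up. It gives the time, the measured TCP pose, the force, the opening and the grip force at its end, in the units of the state.
- telemetry.sense(): the state, without advancing time (a new reading comes with each control period).
- camera(name): name is "scene" or "top" or "wrist"; returns a dict with "pixels" (480x640x3 uint8, blue, green, red), "mtx" (3x3 intrinsics, pixels), "k1" (the pictures are not rectified: a ray, as slopes to the right and down, at radius r is drawn at 1 + k1 r^2 times it, then the intrinsics apply), "R" (3x3) and "t" (3): a world point X has camera coordinates R X + t; the wrist camera has in their place "T_tool_cam" (4x4, takes a point from camera to tool coordinates, whose origin is the TCP and whose axes are the flange's). Camera axes: x right, y down, z forward; pixel columns grow to the right and rows downward; lengths in m; the calibration is good to about 2 mm. A picture is of the moment at which its call begins: read the wrist's pose just before it. There is no depth.
- ticket.close_job(): hands the job in; it is judged then, once.
Trained networks look in a picture, given as the dict that the camera call returned (one of the last four; its "shot" number tells which), for a name from the list of things; names that differ only in an ending like _2 or _b are one class to them, and where a whole thing is asked for, a point or a joint stands for the part that bears it (a point fixed in the world has none). Each returns a list of dicts, best first, with "score" (0 to 1); they miss things now and then, are a little off and sometimes report something else, mostly with a low value. They report only what shows in the picture. A call takes as long as a camera call. They do not tell look-alikes from the thing itself.
- find_in(query, picture): "pixel" ([column, row] in pixels, amid what is visible of it).
- cut_out(query, picture): "region" (480x640 bool, what is visible of it) and "pixel" ([column, row] in pixels, amid what is visible of it).
- pinpoint(query, picture): "pixel" ([column, row] in pixels: a listed point, or the origin of a listed thing).
The state is a dict: "time": time; "joint_pos": joint angles; "joint_vel": joint speeds; "tau": joint torques, N m; "tcp_pos": TCP position; "tcp_rot": TCP orientation; "force": force on the tool from outside, world axes, zero at the start; "ft_torque": the same for the moment, N m; "gripper_width": finger opening in m; "gripper_force": force on a finger pad.
Only numpy, scipy, OpenCV 4.12 (cv2) and the standard library are available. Lean on these libraries where they do the work, as an engineer would, in place of code of your own. Each camera call takes 0.05 s, during which the arm holds its last target. There are 200 camera calls.

## Task

The round fan lies on an indexed turntable whose arm is locked by a spring pin: hook a fingertip under the pin's pull ring, lift the pin out of its hole, swing the arm exactly one hole towards the ink dish (the one with the stub handle), and let the pin drop fully home in that hole. Use the fingers only as a hook: do not pinch or force the ring, do not swing past that hole or the other way, and leave everything else on the table where it stands.

Things in the scene. Friction and masses are not known exactly. Their poses are not given: they have to be found in the camera images.
- base: fixed steel base of the fan rest. Origin: on the vertical turning axis at table height; -x points along the arm at the middle hole (roughly to the robot), +y to the robot's left, z up. An arc plate (36 mm wide, top 24 mm above the table) has five 13 mm holes on a 170 mm radius about the axis, 0.436 rad (25 degrees, 74 mm) apart, the middle one on the -x axis.
- turntable (a joint): angle of turntable and arm (rad), 0 at the middle hole, where it starts; grows as the arm's end swings to the base's +y side; holes at -0.872, -0.436, 0, 0.436, 0.872. The arm is a flat bar 34 mm wide, top 37 mm above the table, reaching 190 mm from the axis; slight friction (about 1 N at the ring), stays where left.
- fan_center (a point): middle of the paper fan on the turntable's wooden disc (100 mm radius), on the turning axis 48 mm above the table; the fan's wooden handle points away from the arm and reaches 160 mm from the axis, top 52 mm above the table.
- pin (a joint): height of the spring pin (m): 0 = home in a hole, 10 mm deep; 0.010 = its round tip rides on the plate; free to swing above 0.012; stop at 0.030. It stands on the arm 170 mm from the axis. Spring and weight push it down with about 6 N home, 10 N fully up. Let down beside a hole it rides on the plate and snaps in once within about 4 mm of the hole's centre.
- ring_center (a point): centre of the pull ring, rigid on top of the pin. Wire 6.4 mm thick, 49.6 mm inside, 62.4 mm outside diameter. It leans 45 degrees: bottom on the pin's axis, top towards the turning axis, so a finger sloping down 45 to 60 degrees, pointing along the arm from its outer end to the turning axis, passes through. Pin home: centre 93 mm above the table, 20 mm nearer the turning axis than the pin.
- ring_top (a point): topmost point of the ring's wire (its centre line), 113 mm above the table with the pin home and 40 mm nearer the turning axis than the pin: the part to lift, from beneath. Under it is free space down to the arm's top at 37 mm, and between pin and disc 70 mm. The pin's housing on the arm is 26 mm wide, its top 62 mm above the table.
- dish_center (a point): ink dish: white round ceramic bowl 88 mm wide, 26 mm high, black-stained inside, with a stub handle reaching 83 mm from its middle; loose. This point: its middle, 13 mm above its underside. It stands to the left or right of the base; its side (the sign of its y in the base's frame) tells which way to swing.
- wash_cup: white ceramic brush-washing cup, 72 mm wide, 80 mm high, loose, no handle, on the other side of the base from the ink dish. Origin: centre of its underside. Leave it.
- seal: marble seal stone, 26 x 26 x 60 mm, standing loose beside the disc, left of the fan rest. Origin: centre of its underside. Leave it.
- paste_jar: low white lidded jar, 54 mm wide, 34 mm high, loose beside the disc, right of the fan rest. Origin: centre of its underside. Leave it.
- weight_bar: dark wooden paperweight bar, 200 x 26 x 18 mm, long along its x axis, lying loose at the left front. Origin: centre of its underside. Leave it.
- brush_rest: white ceramic brush rest with four humps, 30 x 110 x 40 mm, loose at the right front. Origin: centre of its underside. Leave it.
Mind the look-alikes: they are no part of the job. What is shaped like the part that bears dish_center but orange or yellow is not meant.

How it is judged:
On the way, in this order (a step that is already met when the one before it is completed fails the run):
1. the pin is lifted clear of the middle hole while the arm is still there (value of joint pin above 0.01 m and value of joint turntable between -0.12 and 0.12 rad), for 0.05 s.
2. the arm has come to the next hole on the ink dish's side and the pin is home in it (((y of dish_center in the frame of base above 0 m and value of joint turntable between 0.4 and 0.47 rad) or (y of dish_center in the frame of base below 0 m and value of joint turntable between -0.47 and -0.4 rad)) and value of joint pin below 0.003 m), for 0.2 s.
At the end, for the whole second after the job is handed in: The arm rests within about 0.035 rad of the hole next to the middle one on the ink dish's side, the pin is within 3 mm of fully home in it and at rest, and none of the loose things has been moved more than 30 mm (all of step 2 and velocity of joint turntable between -0.05 and 0.05 rad/s and distance of each of dish_center, wash_cup, seal, paste_jar, weight_bar, brush_rest from where it was at the start of the episode below 0.03 m); the robot touches nothing.
It fails at once if the arm swings past the wanted hole to nearly the one after (value of joint turntable above 0.75 rad or value of joint turntable below -0.75 rad).
It fails at once if the arm swings more than half-way to the hole away from the ink dish ((y of dish_center in the frame of base above 0 m and value of joint turntable between -0.95 and -0.22 rad) or (y of dish_center in the frame of base below 0 m and value of joint turntable between 0.22 and 0.95 rad)).
It fails at once if the ring is pinched or forced (over 40 N from the fingers) (contact force between the fingers and pin above 40 N).
It fails at once if a loose bystander is moved or lifted more than 30 mm (distance of any of dish_center, wash_cup, seal, paste_jar, weight_bar, brush_rest from where it was at the start of the episode above 0.03 m).
It also fails if it takes over 42 s, if anything falls off the work surface, if the arm or the gripper's body presses on something with over 40 N, if the wrist force passes 120 N, or if a joint passes its speed limit or range.

## Working session

There is one attempt and no reset: what is moved stays moved. The work goes in short steps, Python scripts to look and compute and a tool call to move; the robot and the scene stay as the last step left them, time stands still between calls to the robot, and variables do not carry over. Pictures are saved under pics/ and viewed, at most 11 in all, crops included, and the job is handed in when it is done.

Besides the shell and the picture viewer there is one more tool, called after "Call:" by a JSON object that holds its "op" and its "data", one argument or row to a line. arm_command: Moves the arm, as the interface text tells. Its arguments: {"type":"object","properties":{"plan":{"type":"array","items":{"type":"array","items":{"type":"number"}}}},"required":["plan"]}

```bash
mkdir -p pics
cat > h.py <<'E'
import numpy as np, cv2
from scipy.spatial.transform import Rotation as Ro
from scipy.optimize import least_squares
from plant import telemetry, camera, ticket, find_in, cut_out, pinpoint, robot
def ray(p,px):
    # returns origin, dir in world (fixed cams)
    K=np.array(p["mtx"]);u=(px[0]-K[0,2])/K[0,0];v=(px[1]-K[1,2])/K[1,1]
    d=np.hypot(u,v);r=d
    for _ in range(20): r=d/(1+p["k1"]*r*r)
    s=r/d if d>0 else 1
    R=np.array(p["R"]);t=np.array(p["t"])
    return -R.T@t, R.T@np.array([u*s,v*s,1])
def onz(p,px,z):
    o,d=ray(p,px); return o+d*(z-o[2])/d[2]
def tri(rs):
    A=0;b=0
    for o,d in rs:
        d=d/np.linalg.norm(d);P=np.eye(3)-np.outer(d,d);A=A+P;b=b+P@o
    x=np.linalg.solve(A,b)
    return x,[np.linalg.norm((np.eye(3)-np.outer(d,d)/(d@d))@(x-o)) for o,d in rs]
E
python3 - <<'E'
from h import *
np.set_printoptions(precision=3,suppress=True)
P={n:camera(n) for n in("scene","top")}
for n in P: cv2.imwrite(f"pics/{n}0.png",P[n]["pixels"])
H=dict(base=0,fan_center=.048,ring_center=.093,ring_top=.113,dish_center=.013,wash_cup=0,seal=0,paste_jar=0,weight_bar=0,brush_rest=0)
for q,z in H.items():
    for n in P:
        for r in pinpoint(q,P[n])[:3]:
            print(q,n,np.round(r["score"],2),np.round(r["pixel"]),onz(P[n],r["pixel"],z))
print(telemetry.sense()["time"])
E
```

```text
base scene 0.9 [285. 307.] [ 0.75  -0.051  0.   ]
base top 0.82 [344. 207.] [ 0.746 -0.051  0.   ]
fan_center scene 0.7 [286. 297.] [ 0.756 -0.047  0.048]
fan_center scene 0.5 [348. 310.] [0.785 0.109 0.048]
fan_center scene 0.44 [215. 262.] [ 0.645 -0.257  0.048]
fan_center top 0.79 [344. 199.] [ 0.756 -0.051  0.048]
ring_center scene 0.47 [300. 246.] [ 0.612 -0.025  0.093]
ring_center top 0.7 [336. 256.] [ 0.598 -0.03   0.093]
ring_top scene 0.61 [295. 242.] [ 0.62  -0.039  0.113]
ring_top top 0.63 [339. 247.] [ 0.616 -0.037  0.113]
dish_center scene 0.95 [404. 336.] [0.826 0.248 0.013]
dish_center scene 0.9 [453. 288.] [0.654 0.392 0.013]
dish_center scene 0.73 [383. 282.] [0.649 0.205 0.013]
dish_center top 0.81 [246. 242.] [0.644 0.212 0.013]
dish_center top 0.68 [234. 177.] [0.825 0.251 0.013]
dish_center top 0.66 [179. 242.] [0.645 0.396 0.013]
wash_cup scene 0.66 [216. 261.] [ 0.594 -0.275 -0.   ]
wash_cup top 0.65 [427. 260.] [ 0.602 -0.277  0.   ]
seal scene 0.72 [348. 308.] [0.739 0.112 0.   ]
seal scene 0.31 [295. 244.] [ 0.503 -0.053  0.   ]
seal top 0.62 [289. 209.] [0.74  0.099 0.   ]
paste_jar scene 0.73 [231. 287.] [ 0.691 -0.208  0.   ]
weight_bar scene 0.58 [439. 241.] [0.453 0.382 0.   ]
weight_bar top 0.69 [182. 314.] [0.448 0.382 0.   ]
weight_bar top 0.15 [426. 261.] [ 0.601 -0.272  0.   ]
brush_rest scene 0.87 [180. 221.] [ 0.428 -0.43  -0.   ]
brush_rest scene 0.28 [285. 298.] [ 0.718 -0.057 -0.   ]
brush_rest top 0.63 [483. 328.] [ 0.419 -0.425  0.   ]
1.1
```

View pics/scene0.png

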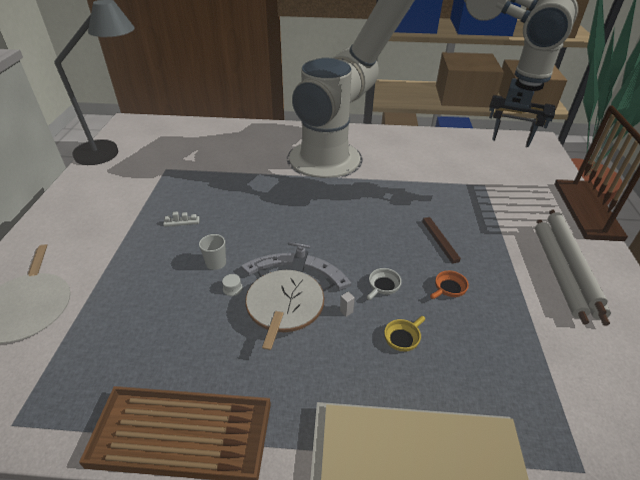

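View pics/top0.png

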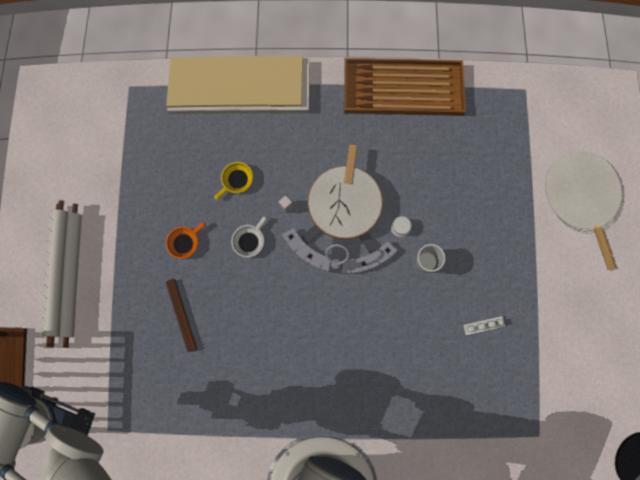

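The top and scene views show three dish-shaped things: white at top (246,242) / scene (383,282), orange at (180,242) / (453,288) and yellow at (236,178) / (404,336). The white one with the stub handle and black inside is the ink dish. It is left of the base at y≈+0.21, so the swing is positive. The wash cup has no handle and stands at top (431,258). The large white fan at (585,190) isn't ours. The ring is at top (337,252) / scene (300,245). I'll check both in a close crop and get the yaw.

Run:
```python
from h import *
np.set_printoptions(precision=4,suppress=True)
a=cv2.imread("pics/top0.png")[180:285,220:420];b=cv2.imread("pics/scene0.png")[230:330,225:425]
cv2.imwrite("pics/crop.png",np.vstack([cv2.resize(a,(800,420)[:2],interpolation=cv2.INTER_CUBIC)[:300+0] if 0 else cv2.resize(a,(571,300),interpolation=cv2.INTER_CUBIC),cv2.resize(b,(571,300),interpolation=cv2.INTER_CUBIC)]))
P={n:camera(n) for n in("scene","top")}
for q in("ring_center","ring_top","fan_center","base"):
    rs=[];
    for n in P:
        r=pinpoint(q,P[n])
        if r: rs.append(ray(P[n],r[0]["pixel"])); print(q,n,r[0]["pixel"])
    print(tri(rs))
print({k:P["top"][k] for k in("mtx","k1")})
```

```text
ring_center scene [287.1, 296.1]
ring_center top [336.2, 253.9]
(array([ 0.633 , -0.0481, -0.0881]), [np.float64(0.016320595490283498), np.float64(0.01632059549028349)])
ring_top scene [296.1, 246.9]
ring_top top [339.9, 247.2]
(array([ 0.619 , -0.0374,  0.0956]), [np.float64(0.0019709081673722944), np.float64(0.0019709081673723074)])
fan_center scene [286.8, 300.1]
fan_center top [344.9, 200.3]
(array([ 0.7559, -0.049 ,  0.036 ]), [np.float64(0.0037653277113462273), np.float64(0.003765327711346249)])
base scene [284.8, 306.6]
base top [341.7, 207.2]
(array([ 0.7465, -0.049 , -0.0007]), [np.float64(0.004009090538809994), np.float64(0.004009090538809991)])
{'mtx': array([[618.8551,   0.    , 321.1973],
       [  0.    , 618.8551, 252.7206],
       [  0.    ,   0.    ,   1.    ]]), 'k1': -0.19377380816525797}
```

View pics/crop.png

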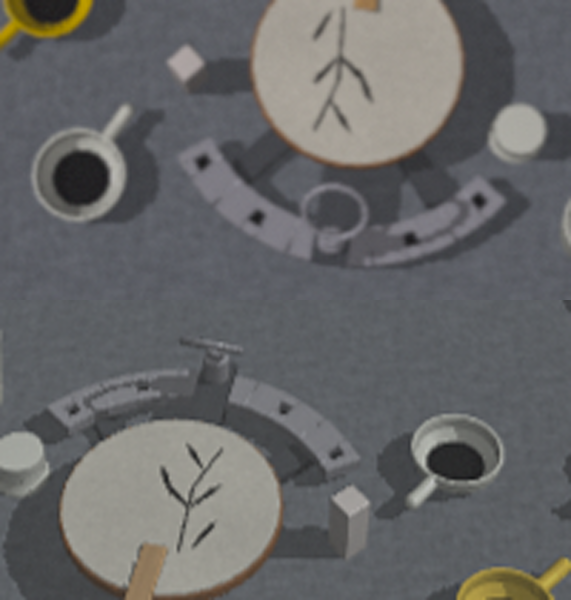

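The crop shows the ring over the pin at crop (333,215). The four free holes are at top crop (203,161), (257,217), (410,239) and (479,201). The white dish has a stub handle and black inside. Next I fit the base pose to the holes.

```bash
cat > kin.py <<'E'
from h import *
E
python3 - <<'E'
from h import *
np.set_printoptions(precision=4,suppress=True)
P={n:camera(n) for n in("scene","top")}
k=200/571
T=np.array([(203,161),(257,217),(410,239),(479,201)])*[k,105/300]+[220,180]
S=np.array([(336,154),(286,108),(143,86),(73,109)])*[k,1/3]+[225,230]
q=np.array([.872,.436,-.436,-.872])
for n,X in(("top",T),("scene",S)):
    W=np.array([onz(P[n],x,.024)[:2] for x in X])
    f=lambda p: (p[:2]-.17*np.c_[np.cos(p[2]-q),np.sin(p[2]-q)*1]*[1,1]*1-W).ravel()
    # hole dir in base: (-cos q, +sin q)
    def f(p):
        h=np.c_[-np.cos(q),np.sin(q)]*.17
        c,s=np.cos(p[2]),np.sin(p[2]); return (h@np.array([[c,s],[-s,c]])+p[:2]-W).ravel()
    r=least_squares(f,[.75,-.05,0]); print(n,r.x,r.fun*1000)
E
```

```text
top [ 0.75   -0.0536 -0.1363] [ 0.0353  0.4257  0.1424 -0.0922 -0.1529 -0.332  -0.0248 -0.0015]
scene [ 0.7574 -0.0484 -0.1326] [-0.8822  0.4492  1.3209 -0.7663 -0.4242  0.3123 -0.0144  0.0048]
```

```bash
cat > kin.py <<'E'
from h import *
np.set_printoptions(precision=4,suppress=True)
BX,BY,YAW=.753,-.051,-.135   # base estimate
OFF=.037                      # hooking finger centre from tool axis (opening 60 mm)
def pose(q=0.,back=.06,up=0.,slope=50,B=None,side=0.,out=0.):
    """tool pose: finger point 'back' m before the ring centre on the finger axis (neg = past)"""
    bx,by,yw=B if B else (BX,BY,YAW)
    psi=yw-q; f=np.array([np.cos(psi),np.sin(psi),0]); l=np.array([-f[1],f[0],0]); a=np.radians(slope)
    z=f*np.cos(a)-np.array([0,0,np.sin(a)])
    ring=np.array([bx,by,0])-f*.15+[0,0,.093]
    p=ring-z*back+[0,0,up]-l*(OFF-side)-f*out
    R0=Ro.from_rotvec(telemetry.sense()["tcp_rot"]).as_matrix()
    y=l if R0[:,1]@l>0 else -l
    return p,np.c_[np.cross(y,z),y,z]
def delta(p,R):
    s=telemetry.sense();R0=Ro.from_rotvec(s["tcp_rot"]).as_matrix()
    d=R0.T@(p-s["tcp_pos"])/.12; w=Ro.from_matrix(R0.T@R).as_rotvec()/np.pi
    print("t",s["time"],"tcp",np.array(s["tcp_pos"]),"F",np.array(s["force"]),"w",s["gripper_width"]);print("shift",d,"turn",w)
E
python3 - <<'E'
from kin import *
p,R=pose(); print(p,R); print(Ro.from_rotvec(telemetry.sense()["tcp_rot"]).as_matrix())
delta(p,R); print([x for x in dir(robot) if x[0]!="_"])
E
```

```text
[ 0.5612 -0.0623  0.139 ] [[-0.7591  0.1346  0.6369]
 [ 0.1031  0.9909 -0.0865]
 [-0.6428  0.     -0.766 ]]
[[-0.9477  0.3191 -0.    ]
 [ 0.3191  0.9477 -0.    ]
 [-0.     -0.     -1.    ]]
t 1.7 tcp [0.1994 0.5923 0.2139] F [-0.6617 -0.2273  0.2849] w 0.09140517048279259
shift [-4.5976 -4.208   0.6248] turn [-0.0211 -0.2215 -0.0579]
['PlanningError', 'grip_point_offset']
```

Call:
{"op": "arm_command", "data": {
  "plan": [
    [-0.2, -0.2, 0, 0, 0, 0, 66],
    [-0.4, -0.4, 0, 0, 0, 0, 66],
    [-0.6, -0.6, 0, 0, 0, 0, 66],
    [-0.8, -0.8, 0, 0, 0, 0, 66],
    [-1, -1, 0, 0, 0, 0, 66]
  ]
}}

```text
time: 2.33
tcp_pos: [0.2753, 0.4394, 0.214]
tcp_rot: [0.508, 3.1, 0.0]
force: [0.2, 0.4, 0.6]
gripper_width: 0.0602
gripper_force: 0.0
```

Call:
{"op": "arm_command", "data": {
  "plan": [
    [-0.2, -0.2, 0, 0, 0, 0, 66],
    [-0.4, -0.4, 0, 0, 0, 0, 66],
    [-0.6, -0.6, 0, 0, 0, 0, 66],
    [-0.8, -0.8, 0, 0, 0, 0, 66],
    [-1, -1, 0, 0, 0, 0, 66]
  ]
}}

```text
time: 2.95
tcp_pos: [0.3508, 0.2873, 0.2141]
tcp_rot: [0.508, 3.1, 0.0]
force: [1.5, 0.9, -0.1]
gripper_width: 0.0602
gripper_force: 0.0
```

Call:
{"op": "arm_command", "data": {
  "plan": [
    [-0.2, -0.2, 0, 0, 0, 0, 66],
    [-0.4, -0.4, 0, 0, 0, 0, 66],
    [-0.6, -0.6, 0, 0, 0, 0, 66],
    [-0.8, -0.8, 0, 0, 0, 0, 66],
    [-1, -1, 0, 0, 0, 0, 66]
  ]
}}

```text
time: 3.58
tcp_pos: [0.4263, 0.1352, 0.2141]
tcp_rot: [0.508, 3.1, 0.0]
force: [-0.4, -0.3, -0.2]
gripper_width: 0.0602
gripper_force: 0.0
```

```bash
python3 -c "
from kin import *
delta(*pose(back=.09))"
```

```text
t 3.575 tcp [0.4263 0.1352 0.2141] F [-0.358  -0.3375 -0.2023] w 0.06024310960335855
shift [-1.4328 -1.2315  0.4348] turn [-0.021  -0.2214 -0.058 ]
```

Call:
{"op": "arm_command", "data": {
  "plan": [
    [-0.2, -0.18, 0.02, -0.004, -0.044, -0.012, 66],
    [-0.4, -0.36, 0.04, -0.008, -0.088, -0.024, 66],
    [-0.6, -0.54, 0.06, -0.012, -0.132, -0.036, 66],
    [-0.8, -0.72, 0.08, -0.016, -0.176, -0.048, 66],
    [-0.95, -0.85, 0.1, -0.021, -0.221, -0.058, 66]
  ]
}}

```text
time: 4.2
tcp_pos: [0.5022, 0.0064, 0.2151]
tcp_rot: [0.17, 2.46, -0.072]
force: [55.6, 40.5, 36.3]
gripper_width: 0.0603
gripper_force: 0.0
```

```bash
python3 -c "
from kin import *
delta(*pose(back=.09))"
```

```text
t 4.2 tcp [0.5022 0.0064 0.2151] F [55.6403 40.5472 36.2916] w 0.060304928115888196
shift [-0.0361 -0.4945  0.6032] turn [-0.0033 -0.0068  0.0003]
```

Run:
```python
from kin import *
s=telemetry.sense();c=camera("wrist");cv2.imwrite("pics/w1.png",c["pixels"])
print(c["T_tool_cam"],c["mtx"])
s=telemetry.sense();print(np.array(s["force"]),np.array(s["joint_vel"]),np.array(s["joint_pos"]))
delta(*pose(back=.06))
```

```text
[[-0.0001 -0.9659 -0.2589  0.0731]
 [ 1.     -0.     -0.0002  0.0012]
 [ 0.0001 -0.2589  0.9659 -0.1702]
 [ 0.      0.      0.      1.    ]] [[342.7708   0.     324.2307]
 [  0.     342.7708 238.4182]
 [  0.       0.       1.    ]]
[-8.6103 -0.0706 -6.6999] [ 0.0367 -0.0046 -0.067   0.3222  0.0099 -0.194 ] [-0.0724  0.1575  2.2085 -0.4663  0.1267 -1.0631]
t 4.25 tcp [0.4966 0.0036 0.2114] F [-8.6103 -0.0706 -6.6999] w 0.059958716245014365
shift [-0.1039 -0.4568  0.8577] turn [-0.0058 -0.0108  0.0016]
```

View pics/w1.png

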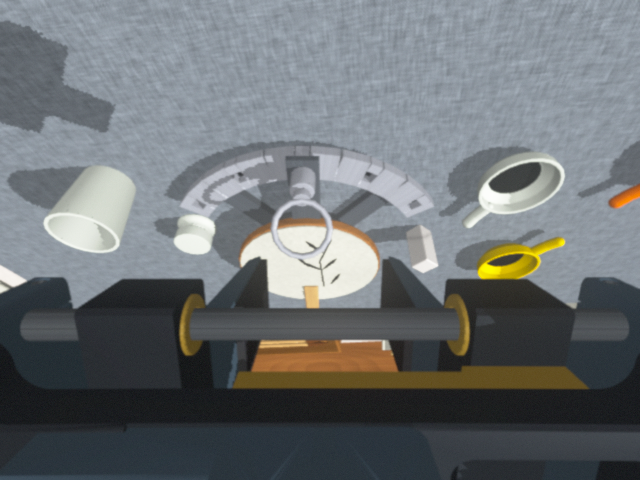

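The wrist view shows the ring at (302,230), the pin housing at (302,175), the free holes, the seal at (423,248) and the white dish at (520,185). Joint 5 is close to its 0.12 limit, so I'll use a steeper slope of 58°.

```bash
python3 -c "
from kin import *
delta(*pose(back=.06,slope=58));delta(*pose(back=.1,slope=58))"
```

```text
t 4.25 tcp [0.4966 0.0036 0.2114] F [-8.6103 -0.0706 -6.6999] w 0.059958716245014365
shift [-0.1736 -0.4571  0.8602] turn [-0.0059  0.0336  0.0012]
t 4.25 tcp [0.4966 0.0036 0.2114] F [-8.6103 -0.0706 -6.6999] w 0.059958716245014365
shift [-0.2087 -0.4634  0.5288] turn [-0.0059  0.0336  0.0012]
```

Call:
{"op": "arm_command", "data": {
  "plan": [
    [-0.02, -0.06, 0.06, -0.001, 0.012, 0, 66],
    [-0.06, -0.16, 0.18, -0.003, 0.022, 0, 66],
    [-0.12, -0.28, 0.32, -0.005, 0.034, 0, 66],
    [-0.18, -0.4, 0.45, -0.006, 0.034, 0, 66],
    [-0.2, -0.46, 0.5, -0.006, 0.034, 0, 66]
  ]
}}

```text
time: 4.88
tcp_pos: [0.5533, -0.056, 0.1848]
tcp_rot: [0.171, 2.563, -0.038]
force: [0.7, 0.8, -0.1]
gripper_width: 0.0604
gripper_force: 0.0
```

```bash
python3 -c "
from kin import *
c=camera('wrist');s=telemetry.sense();print(np.array(s['joint_pos']),np.array(s['joint_vel']));cv2.imwrite('pics/w2.png',c['pixels'])
for q in('ring_top','ring_center','base','dish_center','fan_center'):print(q,[(r['pixel'],round(r['score'],2)) for r in pinpoint(q,c)][:2])
# predicted pixels
R0=Ro.from_rotvec(s['tcp_rot']).as_matrix();T=np.array(c['T_tool_cam']);K=c['mtx']
f=np.array([np.cos(YAW),np.sin(YAW),0]);B=np.array([BX,BY,0])
def proj(X):
  x=T[:3,:3].T@(R0.T@(X-s['tcp_pos'])-T[:3,3]);x=x[:2]/x[2];x=x*(1+c['k1']*(x@x));return K[:2,:2]@x+K[:2,2]
print('rt',proj(B-f*.13+[0,0,.113]),'rc',proj(B-f*.15+[0,0,.093]),'fan',proj(B+[0,0,.048]))
for q in(.872,.436,-.436,-.872):
  g=np.array([np.cos(YAW-q),np.sin(YAW-q),0]);print(q,proj(B-g*.17+[0,0,.024]))
delta(*pose(back=.06,slope=58))"
```

```text
[-0.2576  0.2753  2.0538  0.3059  0.2553 -1.9695] [ 0.0238 -0.0229  0.0209 -0.0792  0.0055  0.1058]
ring_top [([358.4, 258.9], 0.66)]
ring_center []
base [([342.4, 259.4], 0.82)]
dish_center [([564.2, 276.1], 0.89), ([595.7, 175.1], 0.56)]
fan_center [([342.3, 286.0], 0.68), ([593.5, 177.0], 0.42)]
rt [360.9797 260.6259] rc [361.0516 226.1393] fan [347.8532 285.0601]
0.872 [477.3603 205.4155]
0.436 [431.5436 170.4068]
-0.436 [279.2404 170.7378]
-0.872 [226.8118 206.1483]
t 5.175 tcp [ 0.5514 -0.0548  0.1847] F [-0.1766 -0.6527 -0.2536] w 0.06027179100052358
shift [ 0.062  -0.0546  0.3643] turn [0.0032 0.0041 0.0001]
```

View pics/w2.png

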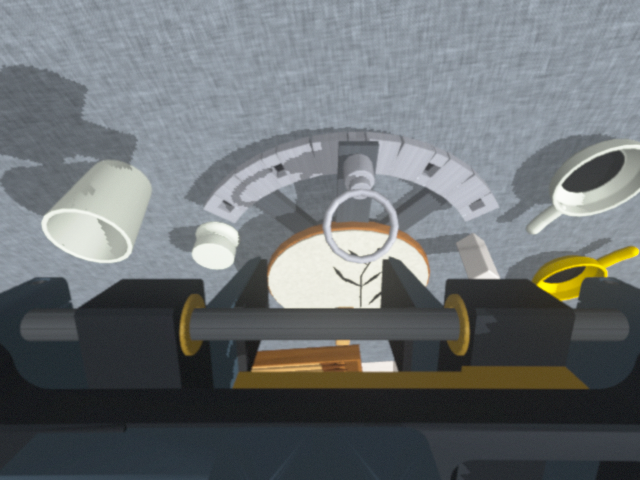

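The wrist view has the ring centre at (361,226) and holes at (431,170), (477,203), (280,170) and (228,206). These match the predicted pixels to within about 1 px, so the pose is good. The right-hand finger (tool +y) is the hook. I'll advance.

Call:
{"op": "arm_command", "data": {
  "plan": [
    [0.02, -0.02, 0.1, 0.001, 0.002, 0, 66],
    [0.04, -0.04, 0.2, 0.002, 0.003, 0, 66],
    [0.06, -0.055, 0.3, 0.003, 0.004, 0, 66],
    [0.06, -0.055, 0.36, 0.003, 0.004, 0, 66],
    [0.06, -0.055, 0.36, 0.003, 0.004, 0, 66]
  ]
}}

```text
time: 5.8
tcp_pos: [0.5678, -0.0638, 0.1434]
tcp_rot: [0.174, 2.579, -0.049]
force: [-0.0, 0.2, 1.2]
gripper_width: 0.0602
gripper_force: 0.0
```

```bash
python3 -c "
from kin import *
delta(*pose(back=-.03,slope=58));s=telemetry.sense();print(np.array(s['joint_pos']))
c=camera('wrist');cv2.imwrite('pics/w3.png',c['pixels'][100:400,150:550])"
```

```text
t 5.8 tcp [ 0.5678 -0.0638  0.1434] F [-0.0105  0.1804  1.2303] w 0.060151261799461356
shift [-0.0032  0.0046  0.7463] turn [ 0.0001 -0.0004  0.    ]
[-0.2564  0.3774  2.0562  0.3982  0.167  -2.0673]
```

View pics/w3.png

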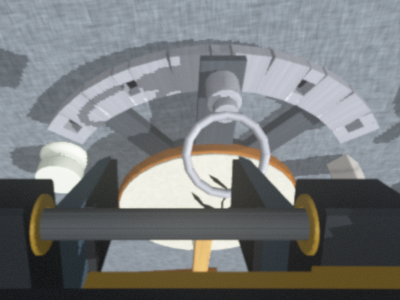

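The wrist view shows the hooking fingertip at about crop (237,165) and the ring centre at (227,150). Joint 5 is down to 0.167, close to its limit. I'll fit a small kinematic model so I can choose a tool slope and yaw that stay clear of the limits.

```bash
cat > ik.py <<'E'
from kin import *
D=[([1.151,.494,1.345,0,1.302,-.096],[.1994,.5923,.2139],None),
([-.0724,.1575,2.2085,-.4663,.1267,-1.0631],[.4966,.0036,.2114],None),
([-.2576,.2753,2.0538,.3059,.2553,-1.9695],[.5514,-.0548,.1847],None),
([-.2564,.3774,2.0562,.3982,.167,-2.0673],[.5678,-.0638,.1434],[.174,2.579,-.049])]
def rz(a):return Ro.from_euler("z",a).as_matrix()
def ry(a):return Ro.from_euler("y",a).as_matrix()
C=np.array([[1,0,0],[0,1,0],[0,0,1.]])
def fk(q,k):
    a1,d,z0,L1,L2,a3,Lt=k[:7]
    U=rz(q[0])@ry(q[1])
    F=U@ry(q[2])
    w=rz(q[0])@[a1,d,z0]+U@[0,0,L1]+F@[a3,0,L2]
    R=F@rz(k[7]*q[3])@ry(q[4])@rz(k[8]*q[5]+k[9])
    return w+R[:,2]*Lt,R
def res(k):
    e=[]
    for q,p,r in D:
        P,R=fk(q,k);e+=list((P-p)*10)
        if r: e+=list((R-Ro.from_rotvec(r).as_matrix()).ravel())
    return np.array(e)
best=None
for s4 in(1,-1):
  for s6 in(1,-1):
    for g in np.arange(4)*np.pi/2:
      f=lambda x:np.r_[res(np.r_[x[:7],s4,s6,x[7]]),.02*(x[:7]-[0,.06,.4,.4,.4,0,.3])]
      o=least_squares(f,[0,.06,.4,.4,.4,0,.3,g])
      if best is None or o.cost<best[0]: best=(o.cost,np.r_[o.x[:7],s4,s6,o.x[7]])
K_=best[1]
if __name__=="__main__": print(best,abs(res(K_)).max())
def ik(p,R,q0):
    f=lambda q:np.r_[(fk(q,K_)[0]-p)*10,(fk(q,K_)[1]-R).ravel(),1e-3*(q-q0)]
    o=least_squares(f,q0);return o.x,abs(f(o.x)).max()
def tool(q,back,up,slope,yw,dq=0):
    """finger point placed relative to ring centre at turntable angle q; tool yaw yw (world)"""
    g=np.array([np.cos(YAW-q),np.sin(YAW-q),0]);f=np.array([np.cos(yw),np.sin(yw),0]);l=np.array([-f[1],f[0],0]);a=np.radians(slope)
    z=f*np.cos(a)-np.array([0,0,np.sin(a)])
    ring=np.array([BX,BY,0])-g*.15+[0,0,.093+up]
    return ring-z*back-l*OFF, np.c_[np.cross(l,z),l,z]
E
cat > scan.py <<'E'
from ik import *
import sys
for slope in(50,58,62):
  for yo in(0.,.2,.3):
    q0=np.array(D[3][0]);print("slope",slope,"yaw+",yo)
    for (t,b,u) in((0,.1,0),(0,.06,0),(0,.02,0),(0,-.03,0),(0,-.03,.035),(.2,-.03,.035),(.436,-.03,.035),(.436,-.03,.0)):
        q0,e=ik(*tool(t,b,u,slope,YAW+yo-.7*t),q0);print("  ",t,b,u,q0,round(e,3))
E
python3 ik.py; python3 scan.py
```

```text
(np.float64(0.0002603117531867872), array([-0.0016,  0.0598,  0.2563,  0.598 ,  0.3848,  0.118 ,  0.3532,
        1.    ,  1.    ,  1.5708])) 0.013809064624750178
slope 50 yaw+ 0.0
   0 0.1 0 [-0.2835  0.3186  2.2214  2.3317  0.1317 -4.021 ] 0.002
   0 0.06 0 [-0.272   0.4214  2.1988  2.6665  0.1931 -4.3501] 0.0
   0 0.02 0 [-0.2622  0.5169  2.1662  2.8046  0.2492 -4.4828] 0.0
   0 -0.03 0 [-0.2518  0.6261  2.1131  2.8868  0.3016 -4.5583] 0.0
   0 -0.03 0.035 [-0.2518  0.5406  2.0912  2.754   0.1994 -4.4213] 0.0
   0.2 -0.03 0.035 [-0.1017  0.5439  2.076   3.727   0.202  -5.1551] 0.001
   0.436 -0.03 0.035 [ 0.0596  0.5613  2.0042  4.5334  0.3184 -5.6987] 0.001
   0.436 -0.03 0.0 [ 0.0596  0.6385  2.0242  4.2652  0.3487 -5.4152] 0.0
slope 50 yaw+ 0.2
   0 0.1 0 [-0.451   0.3325  2.1862  1.5936  0.3228 -3.5756] 0.002
   0 0.06 0 [-0.4143  0.4308  2.165   1.865   0.3149 -3.829 ] 0.0
   0 0.02 0 [-0.3823  0.523   2.134   2.0821  0.3245 -4.0283] 0.0
   0 -0.03 0 [-0.3477  0.6297  2.0832  2.2705  0.3438 -4.1949] 0.0
   0 -0.03 0.035 [-0.3477  0.5471  2.0619  2.0011  0.2877 -3.9117] 0.0
  
[... 3572 characters left out ...]
0629  0.5165  1.8804 -0.3098  0.275  -1.1151] 0.001
   0.436 -0.03 0.0 [-0.0629  0.5827  1.9053 -0.4533  0.1902 -0.9678] 0.0
slope 62 yaw+ 0.3
   0 0.1 0 [-0.395   0.3119  1.9325  0.5138  0.5322 -2.529 ] 0.0
   0 0.06 0 [-0.3716  0.395   1.9348  0.5842  0.4502 -2.5914] 0.0
   0 0.02 0 [-0.3499  0.4783  1.9287  0.6755  0.3788 -2.6741] 0.0
   0 -0.03 0 [-0.3251  0.5815  1.9094  0.8222  0.3064 -2.8094] 0.0
   0 -0.03 0.035 [-0.3251  0.515   1.8844  0.6487  0.3745 -2.6255] 0.0
   0.2 -0.03 0.035 [-0.2215  0.5085  1.902   0.4289  0.2791 -2.2036] 0.0
   0.436 -0.03 0.035 [-0.096   0.5165  1.8803 -0.0816  0.2573 -1.4529] 0.001
   0.436 -0.03 0.0 [-0.096   0.5827  1.9052 -0.1254  0.1666 -1.4082] 0.0
```

Slope 62° with yaw +0.15 keeps joint 5 at about 0.17 or more throughout, so I'll use that.

```bash
cat > go.py <<'E'
from ik import *
import sys
t,b,u,s,y=map(float,sys.argv[1:6]); p,R=tool(t,b,u,s,YAW+y-.7*t)
if len(sys.argv)>6: p=p+R[:,1]*float(sys.argv[6])
delta(p,R); j=np.array(telemetry.sense()["joint_pos"]);print("now",j,"goal",*ik(p,R,j))
E
python3 go.py 0 .06 0 62 .15; python3 go.py 0 -.028 0 62 .15
```

```text
t 5.85 tcp [ 0.5677 -0.0638  0.1438] F [-0.0615 -0.0534  0.4003] w 0.06028175256572271
shift [-0.0772 -0.0268  0.0265] turn [-0.0237  0.0219 -0.0413]
now [-0.2565  0.3765  2.0564  0.3975  0.1673 -2.0666] goal [-0.3142  0.3806  1.9658  0.4437  0.3614 -2.2821] 0.00021551365457237105
t 5.85 tcp [ 0.5677 -0.0638  0.1438] F [-0.0615 -0.0534  0.4003] w 0.06028175256572271
shift [-0.0235  0.0244  0.7561] turn [-0.0237  0.0219 -0.0413]
now [-0.2565  0.3765  2.0564  0.3975  0.1673 -2.0666] goal [-0.2847  0.5692  1.938   0.7077  0.2149 -2.5334] 0.0004668003978097426
```

Call:
{"op": "arm_command", "data": {
  "plan": [
    [-0.03, -0.01, -0.02, -0.008, 0.007, -0.014, 66],
    [-0.05, -0.02, 0, -0.016, 0.014, -0.028, 66],
    [-0.077, -0.027, 0.026, -0.024, 0.022, -0.041, 66],
    [-0.077, -0.027, 0.026, -0.024, 0.022, -0.041, 66],
    [-0.077, -0.027, 0.026, -0.024, 0.022, -0.041, 66]
  ]
}}

```text
time: 6.48
tcp_pos: [0.5763, -0.0682, 0.1464]
tcp_rot: [-0.017, 2.652, 0.006]
force: [-0.9, 0.2, 0.1]
gripper_width: 0.0599
gripper_force: 0.0
```

```bash
python3 go.py 0 -.028 0 62 .15; python3 -c "
from h import *
c=camera('wrist');cv2.imwrite('pics/w4.png',cv2.resize(c['pixels'][150:350,250:510],None,fx=2.5,fy=2.5))"
```

```text
t 6.475 tcp [ 0.5763 -0.0682  0.1464] F [-0.8987  0.1712  0.1007] w 0.05994606564269476
shift [-0.0009 -0.0008  0.7381] turn [ 0.0001  0.0002 -0.0006]
now [-0.3141  0.3787  1.9683  0.4457  0.3605 -2.282 ] goal [-0.2847  0.5692  1.938   0.7077  0.2149 -2.5334] 0.0002620161468902486
```

View pics/w4.png

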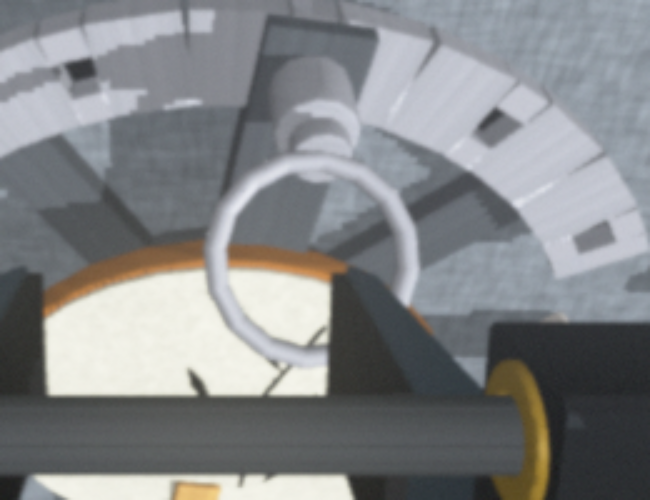

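```bash
python3 -c "
from h import *
c=camera('wrist');T=np.array(c['T_tool_cam']);K=c['mtx']
def proj(X):
  x=T[:3,:3].T@(np.array(X)-T[:3,3]);x=x[:2]/x[2];x=x*(1+c['k1']*(x@x));return K[:2,:2]@x+K[:2,2]
for X in([0,.037,.06],[0,.03,0],[0.016,.03,0],[-.016,.03,0],[0,.0435,0],[.016,.0435,0]): print(X,proj(X),(proj(X)-[250,150])*2.5)
"
```

```text
[0, 0.037, 0.06] [375.27182068 253.7431446 ] [313.1795517  259.35786149]
[0, 0.03, 0] [378.31441437 287.68229518] [320.78603594 344.20573796]
[0.016, 0.03, 0] [379.55506052 259.20933651] [323.88765131 273.02334129]
[-0.016, 0.03, 0] [377.13431391 314.91178069] [317.83578477 412.27945173]
[0, 0.0435, 0] [403.61545001 287.69358103] [384.03862503 344.23395257]
[0.016, 0.0435, 0] [405.43898683 259.21333359] [388.59746709 273.03333397]
```

Ring centre predicted (313,259) and seen (312,260) in the crop, so the alignment is exact. I'll insert the finger.

Call:
{"op": "arm_command", "data": {
  "plan": [
    [0, 0, 0.15, 0, 0, 0, 66],
    [0, 0, 0.3, 0, 0, 0, 66],
    [0, 0, 0.45, 0, 0, 0, 66],
    [0, 0, 0.6, 0, 0, 0, 66],
    [0, 0, 0.74, 0, 0, 0, 66]
  ]
}}

```text
time: 7.2
tcp_pos: [0.6184, -0.0674, 0.0673]
tcp_rot: [-0.019, 2.653, 0.006]
force: [-0.3, -0.5, 0.8]
gripper_width: 0.0599
gripper_force: 0.0
```

```bash
python3 go.py 0 -.028 0.014 62 .15;  python3 go.py 0 -.028 0.034 62 .15
```

```text
t 7.2 tcp [ 0.6184 -0.0674  0.0673] F [-0.2921 -0.4828  0.7559] w 0.059946863653527194
shift [-0.0564 -0.0019 -0.1112] turn [ 0.0001 -0.     -0.0003]
now [-0.2838  0.5713  1.9393  0.7177  0.2123 -2.5417] goal [-0.2847  0.5414  1.9284  0.6097  0.2445 -2.4328] 0.00010885766530636865
t 7.2 tcp [ 0.6184 -0.0674  0.0673] F [-0.2921 -0.4828  0.7559] w 0.059946863653527194
shift [-0.1346 -0.0018 -0.2584] turn [ 0.0001 -0.     -0.0003]
now [-0.2838  0.5713  1.9393  0.7177  0.2123 -2.5417] goal [-0.2847  0.5028  1.913   0.5054  0.2904 -2.3247] 0.00021702010535628436
```

Call:
{"op": "arm_command", "data": {
  "plan": [
    [-0.02, 0, -0.037, 0, 0, 0, 66],
    [-0.04, 0, -0.074, 0, 0, 0, 66],
    [-0.06, 0, -0.11, 0, 0, 0, 66],
    [-0.08, 0, -0.147, 0, 0, 0, 66],
    [-0.08, 0, -0.147, 0, 0, 0, 66]
  ]
}}

```text
time: 7.82
tcp_pos: [0.6177, -0.0673, 0.0881]
tcp_rot: [-0.02, 2.654, 0.007]
force: [-5.1, -0.3, -6.9]
gripper_width: 0.0599
gripper_force: 3.9
```

Call:
{"op": "arm_command", "data": {
  "plan": [
    [-0.02, 0, -0.037, 0, 0, 0, 66],
    [-0.04, 0, -0.074, 0, 0, 0, 66],
    [-0.055, 0, -0.1, 0, 0, 0, 66],
    [-0.055, 0, -0.1, 0, 0, 0, 66],
    [-0.055, 0, -0.1, 0, 0, 0, 66]
  ]
}}

```text
time: 8.45
tcp_pos: [0.6178, -0.0672, 0.1014]
tcp_rot: [-0.019, 2.654, 0.007]
force: [-5.4, -0.0, -9.3]
gripper_width: 0.0603
gripper_force: 4.8
```

```bash
python3 -c "
from kin import *
s=telemetry.sense();print(np.array(s['tcp_pos']),np.array(s['force']))
rs=[]
for n in('scene','top'):
  c=camera(n);r=pinpoint('ring_top',c)
  print(n,r[0]['pixel'],onz(c,r[0]['pixel'],.113),onz(c,r[0]['pixel'],.133)) if r else 0
  cv2.imwrite('pics/l_'+n+'.png',c['pixels'])
a=cv2.imread('pics/l_scene.png')[200:300,240:370];b=cv2.imread('pics/scene0.png')[200:300,240:370]
cv2.imwrite('pics/l.png',cv2.resize(np.hstack([b,a]),(780,300),interpolation=cv2.INTER_CUBIC))"
```

```text
[ 0.6178 -0.0672  0.1014] [-5.4243 -0.0022 -9.3239]
scene [295.5, 238.9] [ 0.6063 -0.038   0.113 ] [ 0.6287 -0.035   0.133 ]
top [337.5, 242.2] [ 0.6289 -0.0329  0.113 ] [ 0.6254 -0.0327  0.133 ]
```

View pics/l.png

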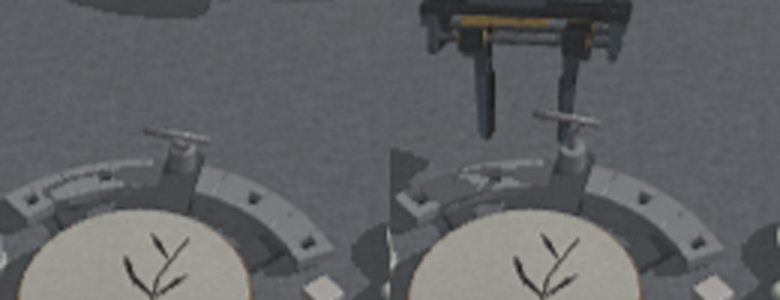

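The crop shows the ring raised about 18–20 mm with the finger through it, and the force of about 9 N agrees. Next I work out the swing arc.

```bash
cat > arc.py <<'E'
from ik import *
import sys
t0,dz=float(sys.argv[1]),float(sys.argv[2]);ts=list(map(float,sys.argv[3:]))
s=telemetry.sense();R0=Ro.from_rotvec(s["tcp_rot"]).as_matrix();p0=np.array(s["tcp_pos"])
pa,Ra=tool(t0,-.028,dz,62,YAW+.15-.7*t0);j=np.array(s["joint_pos"]);print("off",p0-pa)
for t in ts:
    p,R=tool(t,-.028,dz,62,YAW+.15-.7*t)
    d=R0.T@(p-pa)/.12;w=Ro.from_matrix(Ra.T@R).as_rotvec()/np.pi
    j,e=ik(p,R,j);print(t,d.round(3),w.round(3),j,round(e,3))
E
python3 arc.py 0 .034 .045 .09 .135 .18 .22; python3 arc.py 0 .034 .436
```

```text
off [-0.0003  0.0004 -0.0009]
0.045 [0.    0.052 0.   ] [0.005 0.    0.009] [-0.2604  0.5013  1.9171  0.4369  0.2712 -2.2099] 0.0
0.09 [-0.002  0.104  0.001] [ 0.009 -0.     0.018] [-0.2356  0.5005  1.9194  0.3537  0.2555 -2.08  ] 0.0
0.135 [-0.006  0.156  0.003] [0.014 0.    0.027] [-0.2105  0.5003  1.92    0.2568  0.2439 -1.9361] 0.0
0.18 [-0.012  0.207  0.007] [ 0.019 -0.     0.035] [-0.1853  0.5007  1.9188  0.1489  0.2371 -1.7812] 0.0
0.22 [-0.019  0.252  0.011] [0.023 0.    0.043] [-0.1628  0.5016  1.9163  0.048   0.2353 -1.6385] 0.0
off [-0.0003  0.0004 -0.0009]
0.436 [-0.085  0.486  0.046] [ 0.046 -0.     0.086] [-0.0458  0.515   1.88   -0.4047  0.2927 -0.9649] 0.001
```

Call:
{"op": "arm_command", "data": {
  "plan": [
    [0, 0.05, 0, 0.005, 0, 0.009, 66],
    [-0.002, 0.104, 0.001, 0.009, 0, 0.018, 66],
    [-0.006, 0.156, 0.003, 0.014, 0, 0.027, 66],
    [-0.012, 0.207, 0.007, 0.019, 0, 0.035, 66],
    [-0.019, 0.252, 0.011, 0.023, 0, 0.043, 66]
  ]
}}

```text
time: 9.28
tcp_pos: [0.6202, -0.037, 0.1014]
tcp_rot: [0.186, 2.649, -0.045]
force: [-3.9, 0.5, -8.3]
gripper_width: 0.0601
gripper_force: 3.9
```

```bash
python3 arc.py .22 .034 .265 .31 .35 .39 .42 .436; python3 -c "
from kin import *
for n in('scene','top'):
  c=camera(n);r=pinpoint('ring_top',c)
  if r:
    X=onz(c,r[0]['pixel'],.132);v=X[:2]-[BX,BY];print(n,r[0]['score'],X,'t',YAW-np.arctan2(-v[1],-v[0]),np.hypot(*v))"
```

```text
off [-0.0001  0.0003 -0.0009]
0.265 [-0.003  0.051  0.002] [ 0.005 -0.     0.009] [-0.1377  0.5032  1.9119 -0.0652  0.2385 -1.4785] 0.0
0.31 [-0.008  0.102  0.004] [0.009 0.    0.018] [-0.1128  0.5055  1.9058 -0.172   0.2468 -1.3252] 0.0
0.35 [-0.014  0.147  0.008] [ 0.014 -0.     0.026] [-0.0911  0.508   1.899  -0.2576  0.2581 -1.1986] 0.0
0.39 [-0.022  0.192  0.012] [ 0.018 -0.     0.033] [-0.0697  0.511   1.8909 -0.3324  0.2727 -1.0832] 0.0
0.42 [-0.029  0.225  0.016] [0.021 0.    0.039] [-0.054   0.5136  1.884  -0.3812  0.2854 -1.0043] 0.0
0.436 [-0.033  0.242  0.018] [ 0.023 -0.     0.042] [-0.0458  0.515   1.88   -0.4047  0.2927 -0.9649] 0.0
top 0.61 [0.6243 0.001  0.132 ] t 0.24914600008143478 0.13886126032081414
```

Call:
{"op": "arm_command", "data": {
  "plan": [
    [-0.003, 0.051, 0.002, 0.005, 0, 0.009, 66],
    [-0.008, 0.102, 0.004, 0.009, 0, 0.018, 66],
    [-0.014, 0.147, 0.008, 0.014, 0, 0.026, 66],
    [-0.022, 0.192, 0.012, 0.018, 0, 0.033, 66],
    [-0.03, 0.228, 0.016, 0.021, 0, 0.039, 66]
  ]
}}

```text
time: 10.1
tcp_pos: [0.6282, -0.0108, 0.1015]
tcp_rot: [0.369, 2.632, -0.093]
force: [-4.0, 1.3, -8.2]
gripper_width: 0.0601
gripper_force: 4.2
```

```bash
python3 arc.py .422 .034 .43 .436; python3 -c "
from kin import *
s=telemetry.sense();c=camera('wrist');cv2.imwrite('pics/s.png',cv2.resize(c['pixels'][130:350,230:490],None,fx=2.5,fy=2.5))
R0=Ro.from_rotvec(s['tcp_rot']).as_matrix();T=np.array(c['T_tool_cam']);K=c['mtx'];B=np.array([BX,BY,0])
def proj(X):
  x=T[:3,:3].T@(R0.T@(X-s['tcp_pos'])-T[:3,3]);x=x[:2]/x[2];x=x*(1+c['k1']*(x@x));return ((K[:2,:2]@x+K[:2,2])-[230,130])*2.5
for q in(.4,.436,.47):
  g=np.array([np.cos(YAW-q),np.sin(YAW-q),0]);print(q,'hole',proj(B-g*.17+[0,0,.024]),'ringc',proj(B-g*.15+[0,0,.111]),'housing top',proj(B-g*.17+[0,0,.062]),'pin foot',proj(B-g*.17+[0,0,.091]),'armend corners',[proj(B-g*.19+np.array([-g[1],g[0],0])*k+[0,0,.037]).round(0) for k in(-.017,.017)])
for q in(0,.872):
  g=np.array([np.cos(YAW-q),np.sin(YAW-q),0]);print(q,'hole',proj(B-g*.17+[0,0,.024]))"
```

```text
off [ 0.0001  0.0001 -0.0008]
0.43 [-0.001  0.009  0.   ] [0.001 0.    0.002] [-0.0488  0.5145  1.8815 -0.3961  0.2899 -0.9794] 0.0
0.436 [-0.002  0.016  0.001] [ 0.001 -0.     0.003] [-0.0458  0.515   1.88   -0.4047  0.2927 -0.9649] 0.0
0.4 hole [383.9827  71.3066] ringc [402.553  388.2924] housing top [405.6151 159.1569] pin foot [426.9626 245.6973] armend corners [array([353.,   7.]), array([492.,  42.])]
0.436 hole [406.357  77.093] ringc [428.1493 393.0903] housing top [431.1279 165.2707] pin foot [455.539  252.0111] armend corners [array([382.,  12.]), array([518.,  51.])]
0.47 hole [426.9393  83.1699] ringc [451.6461 398.121 ] housing top [454.5445 171.6819] pin foot [481.7093 258.6221] armend corners [array([410.,  18.]), array([541.,  61.])]
0 hole [116.4569  57.783 ]
0.872 hole [616.1956 189.4135]
```

View pics/s.png

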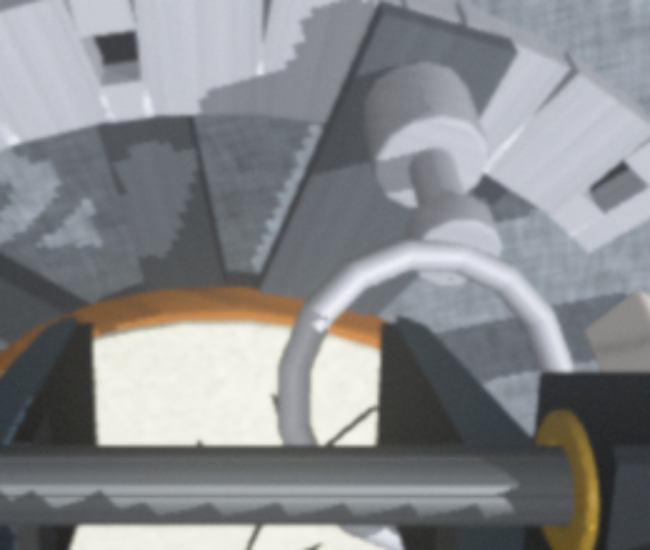

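The wrist view shows the arm end corners at (378,3) and (515,45) and the ring centre at x≈427, which gives about 0.432 rad, on the hole. I'll let the pin down.

Call:
{"op": "arm_command", "data": {
  "plan": [
    [0.02, 0.005, 0.038, 0, 0, 0, 66],
    [0.04, 0.005, 0.076, 0, 0, 0, 66],
    [0.06, 0.005, 0.114, 0, 0, 0, 66],
    [0.08, 0.005, 0.15, 0, 0, 0, 66],
    [0.102, 0.005, 0.192, 0, 0, 0, 66]
  ]
}}

```text
time: 10.78
tcp_pos: [0.6303, -0.0104, 0.0764]
tcp_rot: [0.368, 2.628, -0.091]
force: [0.2, 0.3, 0.1]
gripper_width: 0.0599
gripper_force: 0.0
```

Call:
{"op": "arm_command", "data": {
  "plan": [
    [0.01, 0, 0.02, 0, 0, 0, 66],
    [0.01, 0, 0.02, 0, 0, 0, 66],
    [0.01, 0, 0.02, 0, 0, 0, 66],
    [0.01, 0, 0.02, 0, 0, 0, 66],
    [0.01, 0, 0.02, 0, 0, 0, 66]
  ]
}}

```text
time: 11.4
tcp_pos: [0.6292, -0.0103, 0.0731]
tcp_rot: [0.368, 2.63, -0.092]
force: [-0.1, -0.2, -0.2]
gripper_width: 0.0604
gripper_force: 0.0
```

```bash
python3 -c "
from kin import *
s=telemetry.sense();print(np.array(s['tcp_pos']),np.array(s['force']),np.array(s['joint_pos']));c=camera('wrist');cv2.imwrite('pics/d.png',cv2.resize(c['pixels'][130:350,230:490],None,fx=2.5,fy=2.5))
R0=Ro.from_rotvec(s['tcp_rot']).as_matrix();T=np.array(c['T_tool_cam']);K=c['mtx'];B=np.array([BX,BY,0])
def proj(X):
  x=T[:3,:3].T@(R0.T@(X-s['tcp_pos'])-T[:3,3]);x=x[:2]/x[2];x=x*(1+c['k1']*(x@x));return ((K[:2,:2]@x+K[:2,2])-[230,130])*2.5
for q in(.4,.436):
  g=np.array([np.cos(YAW-q),np.sin(YAW-q),0]);l=np.array([-g[1],g[0],0])
  print(q,'armend',[proj(B-g*.19+l*k+[0,0,.037]).round(0) for k in(-.017,.017)])
  for h in(0,.01,.02): print(h,'ring bottom wire',proj(B-g*.17+[0,0,.073+h]).round(0),'ring sides',[proj(B-g*.15+l*k+[0,0,.093+h]).round(0) for k in(-.028,.028)])
"
```

```text
[ 0.6292 -0.0103  0.0731] [-0.1414 -0.1626 -0.2424] [-0.0521  0.5696  1.9041 -0.5116  0.2164 -0.8693]
0.4 armend [array([364.,  68.]), array([520., 105.])]
0 ring bottom wire [433. 279.] ring sides [array([262., 405.]), array([544., 452.])]
0.01 ring bottom wire [442. 318.] ring sides [array([263., 452.]), array([559., 498.])]
0.02 ring bottom wire [453. 360.] ring sides [array([264., 504.]), array([575., 549.])]
0.436 armend [array([397.,  74.]), array([548., 115.])]
0 ring bottom wire [463. 286.] ring sides [array([292., 407.]), array([567., 460.])]
0.01 ring bottom wire [474. 324.] ring sides [array([295., 454.]), array([582., 506.])]
0.02 ring bottom wire [486. 367.] ring sides [array([298., 505.]), array([599., 556.])]
```

View pics/d.png

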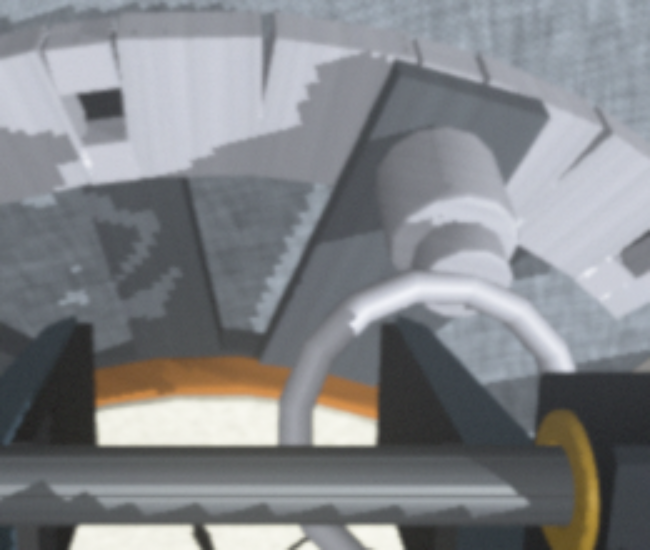

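The collar now sits on the housing. The ring's bottom wire is at (448,287), which matches pin height 0 (row 286; it would be 324 at 10 mm), and the arm corners match 0.436. The pin is home and the wrist force is about zero. I'll withdraw along the finger.

Call:
{"op": "arm_command", "data": {
  "plan": [
    [0, 0, -0.15, 0, 0, 0, 66],
    [0, 0, -0.32, 0, 0, 0, 66],
    [0, 0, -0.5, 0, 0, 0, 66],
    [0, 0, -0.7, 0, 0, 0, 66],
    [0, 0, -0.9, 0, 0, 0, 66]
  ]
}}

```text
time: 12.08
tcp_pos: [0.5799, 0.0038, 0.1689]
tcp_rot: [0.368, 2.63, -0.092]
force: [0.8, 0.4, -0.7]
gripper_width: 0.0602
gripper_force: 0.0
```

Call:
{"op": "arm_command", "data": {
  "plan": [
    [0, 0, -0.1, 0, 0, 0, 66],
    [0, 0, -0.2, 0, 0, 0, 66],
    [0, 0, -0.25, 0, 0, 0, 66],
    [0, 0, -0.25, 0, 0, 0, 66],
    [0, 0, -0.25, 0, 0, 0, 66]
  ]
}}

```text
time: 12.7
tcp_pos: [0.5668, 0.0074, 0.1943]
tcp_rot: [0.368, 2.631, -0.092]
force: [-0.5, 0.8, 0.6]
gripper_width: 0.0601
gripper_force: 0.0
```

```bash
python3 -c "
from kin import *
s=telemetry.sense();print(s['time'],np.array(s['tcp_pos']),np.array(s['force']),np.array(s['joint_pos']));c=camera('wrist')
R0=Ro.from_rotvec(s['tcp_rot']).as_matrix();T=np.array(c['T_tool_cam']);K=c['mtx'];B=np.array([BX,BY,0]);im=c['pixels'].copy()
def proj(X):
  x=T[:3,:3].T@(R0.T@(X-s['tcp_pos'])-T[:3,3]);x=x[:2]/x[2];x=x*(1+c['k1']*(x@x));return K[:2,:2]@x+K[:2,2]
q=.436;g=np.array([np.cos(YAW-q),np.sin(YAW-q),0]);l=np.array([-g[1],g[0],0])
im=cv2.resize(im,None,fx=1.25,fy=1.25)
for h,col in((0,(0,255,0)),(.01,(0,0,255))):
  P=[proj(B-g*.15+[0,0,.093+h]+.028*(np.cos(a)*l+np.sin(a)*(g+[0,0,1])/2**.5)) for a in np.linspace(0,6.28,40)]
  cv2.polylines(im,[np.int32(np.array(P)*1.25)],True,col,1)
cv2.imwrite('pics/e.png',im)"
```

```text
12.7 [0.5668 0.0074 0.1943] [-0.4895  0.8003  0.594 ] [-0.0165  0.2854  1.9228 -0.2693  0.474  -1.098 ]
```

View pics/e.png

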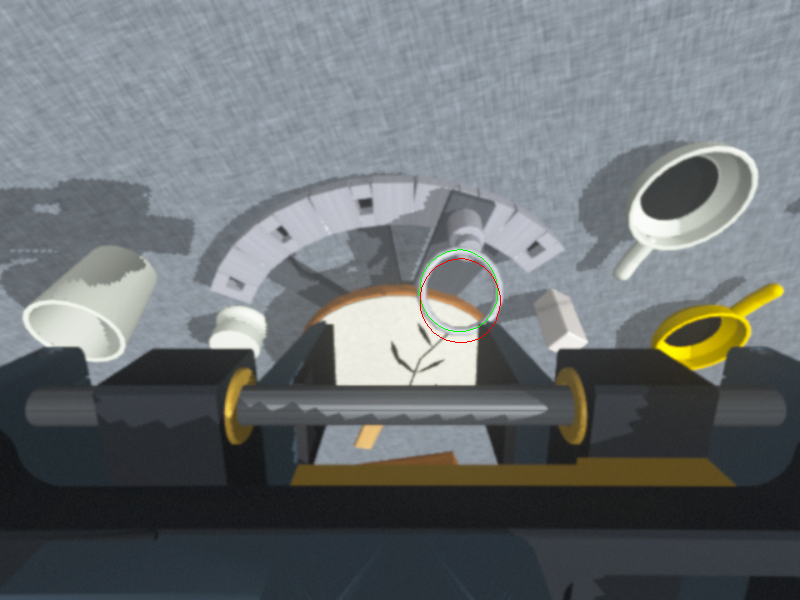

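The ring at (460,290) lies on the green outline for pin home at 0.436 rad. The middle hole at (365,205) is empty, nothing else has moved, and the robot is clear.

```bash
python3 -c "
from plant import ticket
print(ticket.close_job())"
```

```text
the job is handed in; nothing more can be done
None
```

The job is handed in: I lifted the pin, swung the arm one hole (+0.436 rad) to the white ink dish's side, and the last wrist picture shows the pin home, the robot clear and the things in view unmoved; no verdict came back.

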